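Load the roller weights and hold the wash pot down in the shaker

ROBOT

A 6-joint arm with a two-finger parallel gripper is mounted at the origin on the work surface. World frame = base frame: x ahead of the robot, y to its left, z up, the work surface at z = 0. Lengths are in mm, angles in rad, forces in N, time in s.
With the tool pointing down it reaches from about 350 to 975 mm from the base axis. Payload 7.1 kg.
Tool frame: the origin (TCP) lies between the finger pads; the fingertips stand 19 mm ahead of it and the grasp point (between the pads) is the TCP (ctrl.finger_overhang is the distance from the TCP to the fingertips, in mm); z points along the fingers, y is the line along which they close (so a half turn about z gives the same grasp; the last joint's range is limited). The gripper opens to 88 mm and grips with 3 to 60 N. Pads are 20 mm wide; open, the fingers measure 115 mm over their backs; the gripper's body (75 mm by 178 mm) begins 61 mm behind the grasp point.
Start: joints at [1.169, 0.423, 1.63, -0, 1.089, -0.019], TCP at [233.417, 579.76, 241.675] pointing down, gripper open.
Joint ranges: [-3, 3], [-0.9, 2.11], [0.09, 2.58], [-1.31, 4.45], [0.11, 2.69], [-2.54, 2.54]. Speed limits (rad/s): [2.39, 2.39, 3.01, 3.14, 3.14, 3.14].

INTERFACE

Orientations are given as a rotation vector (axis times angle).
In Python, from workcell import ctrl gives the robot as it stands. The module is installed in compiled form; this text tells all that it offers.
- The arm moves only by the tool arm_command, never from a script. Its argument "rows" is one flat list of numbers, 7 for each row, row after row: the turn, a rotation vector about the tool's x, y, z scaled (see below), then the shift along the tool's x, y, z scaled (see below), then the opening, from -1 (shut) to 1 (fully open). A call has 1 to 5 rows; each row is the pose to reach, as a shift and turn from the pose commanded when the call began, along the tool's axes at that moment, turning the shorter way round; what a row does not reach only later rows make up. The controller multiplies each number of a shift by 80 mm and each number of a turn by 180 degrees. A row lasts 1/10 s, in which the tool goes at most 50 mm and 8.59 degrees, less where a joint would pass 70% of its speed; a pose out of reach is approached as far as the arm can. A call with a number of a shift or a turn outside -1 to 1 is refused whole. A call with a gripper value outside its range is refused whole. The fingers move at their own pace and stop on an object; the grip force is fixed at half the most. Time passes only in rows, so rows that repeat a pose let the fingers close. It gives the time, the measured TCP pose, the force, the opening and the grip force at its end, in the units of the state.
- ctrl.get_obs(): the state, without advancing time (a new reading comes with each control period).
- ctrl.get_image(name): name is "side" or "top"; returns (picture, depth): 480x640x3 uint8, red, green, blue; 480x640 float32, mm along the optical axis (not along the pixel's ray), 0 where there is no reading.
- ctrl.camera_params(name): a dict with "camera_matrix" (3x3 intrinsics, pixels), "world_to_cam" (4x4, takes a point from world to camera coordinates). Camera axes: x right, y down, z forward; pixel columns grow to the right and rows downward; lengths in mm; the calibration is good to about 2 mm. A picture is of the moment at which its call begins. camera_params takes no time and is no camera call.
- ctrl.close_job(): hands the job in; it is judged then, once.
The state is a dict: "t": time; "qpos": joint angles; "qvel": joint speeds; "joint_torque": joint torques, N m; "ee_pos": TCP position; "orientation": TCP orientation; "ft_force": force on the tool from outside, world axes, zero at the start; "moment": the same for the moment, N m; "width": finger opening in mm; "grasp_force": force on a finger pad.
Only numpy, scipy, OpenCV 4.12 (cv2) and the standard library are available. Lean on these libraries where they do the work, as an engineer would, in place of code of your own. Each camera call takes 0.05 s, during which the arm holds its last target. There are 200 camera calls.

TASK

Tip the three orange roller weights off the steel tray into the wash pot (do not finger the rollers themselves) and set the empty tray back down flat on the bench. Take the pot by its red knob, seat it upright in the yellow sprung ring of the green shaker washer and press it down against the springs to nearly the end of their travel; the shaker only runs while it is pressed, so finish still gripping the pot and holding it down. Leave the clutch plate, wrench case, punch, axle adjuster and jar where they lie.

Things in the scene. Friction and masses are not known exactly. Their poses are not given: they have to be found in the camera images.
- tray: Loose steel tray, 0.2 kg; origin: underside, centre of pan. Pan 130 (x) by 68 mm (y), floor and walls 3 mm thick, walls 20 mm high at the sides and back (-x); open at the +x end (lip). Black handle block behind the back wall: 16 mm wide (y), x -113 to -65 mm, 60 mm high; grip across y from above. Oily: rollers stay put if moved gently level, slide from 15 to 25 deg of tilt; 40 deg empties it.
- tray_grip (a point): Point inside the tray's handle block at which to grip it: 89 mm behind the tray's origin (tray -x), 44 mm above its underside; axes as the tray's.
- tray_lip (a point): Middle of the open lip of the tray: top of the floor's edge, 65 mm ahead of the tray's origin (tray +x), 3 mm above its underside.
- roller0: Orange roller weight with a brass core: cylinder of diameter 25 mm, 15 mm high, 20 g, standing on end on the tray's floor at the start (origin: centre of its underside). Three alike.
- roller1: Second roller weight, like roller0.
- roller2: Third roller weight, like roller0.
- pot: Loose round aluminium wash pot, 0.3 kg, open top, z up; origin: centre of underside. Foot 72 mm diameter, skirt to 76 mm at height 28 mm, cone widening to 128 mm at 62 mm, rim 132 mm across at height 85 mm; wall 3 mm. A central stem 10 mm thick carries a red round knob, 28 mm diameter, at 115 to 147 mm height: grip this from above. Rollers go into the space round the stem.
- pot_knob (a point): Centre of the pot's red knob, 131 mm above the pot's underside, on its axis.
- shaker: Fixed green shaker washer: round housing 150 mm in diameter, 36 mm high, on the bench; origin: centre of its underside. Over it the yellow ring cradle stands on three springs.
- cradle_top (a point): Centre of the upper face of the yellow sprung ring (it moves with the ring): inner diameter 88 mm, outer 116 mm, 12 mm thick, 100 mm above the bench when up. The pot's foot goes through it and the pot's cone seats on its inner edge; seated, the pot's underside is about 36 mm below this point.
- cradle (a joint): Travel of the ring straight down, m: 0 up, 0.020 on its lower stop. The springs take about 5 N to start moving and 15 N at 0.020, pot's weight included; the loaded pot's weight alone does not move it. It springs back when let go.
- clutch_plate: Bystander: bronze clutch pressure plate, 132 mm in diameter, 26 mm high; origin: centre of its underside.
- wrench_case: Bystander: yellow plastic torque wrench case, 85 by 360 (y) by 55 mm; origin: centre of its underside.
- pin_punch: Bystander: steel pin punch lying along its x, 150 mm long, 12 mm thick; origin: middle of its length, underside.
- adjuster: Bystander: rusty axle adjuster block, 28 by 45 by 22 mm with a 40 mm stud to its +y; origin: centre of the block's underside.
- grease_jar: Bystander: white jar with black cap, 64 mm in diameter, 75 mm high; origin: centre of its underside.

How it is judged:
By the outcome, as a careful person would: the job done as asked, in the order asked, and still so for the second after the job is handed in, while the arm keeps its last pose, push and grip.
It also fails if it takes over 69 s, if anything falls off the work surface, if the arm or the gripper's body presses on something with over 40 N, if the wrist force passes 120 N, or if a joint passes its speed limit or range.

## Working session

There is one attempt and no reset: what is moved stays moved. The work goes in short steps, Python scripts to look and compute and a tool call to move; the robot and the scene stay as the last step left them, time stands still between calls to the robot, and variables do not carry over. Pictures are saved under pics/ and viewed, at most 10 in all, crops included, and the job is handed in when it is done.

Besides the shell and the picture viewer there is one more tool, called after "Request:" as name(argument=value, ...) on one line, values as JSON. arm_command: Moves the arm, as the interface text tells. Shifts and turns lie within -1 to 1; 1 stands for 80 mm of shift or 180 degrees of turn. Its arguments: {"type":"object","properties":{"rows":{"type":"array","items":{"type":"number"}}},"required":["rows"]}

```bash
mkdir -p pics; python3 - <<'E'
from workcell import ctrl
import cv2,numpy as np
for n in("top","side"):
    p,d=ctrl.get_image(n); cv2.imwrite(f"pics/{n}0.png",p[:,:,::-1]); np.save(f"{n}0.npy",d)
    c=ctrl.camera_params(n); print(n,np.round(c["camera_matrix"],1).tolist(),np.round(c["world_to_cam"],3).tolist())
o=ctrl.get_obs();print(o)
E
```

```text
top [[449.2, 0.0, 321.1], [0.0, 449.2, 240.6], [0.0, 0.0, 1.0]] [[0.052, -0.999, -0.001, -78.292], [-0.974, -0.051, -0.222, 571.999], [0.222, 0.012, -0.975, 821.681], [0.0, 0.0, 0.0, 1.0]]
side [[498.2, 0.0, 322.4], [0.0, 498.2, 236.1], [0.0, 0.0, 1.0]] [[-0.988, -0.155, -0.01, 543.789], [-0.109, 0.737, -0.667, 178.903], [0.11, -0.657, -0.745, 1027.702], [0.0, 0.0, 0.0, 1.0]]
{'t': 0.1, 'qpos': array([ 1.16904010e+00,  4.23796685e-01,  1.63058489e+00, -9.64043245e-06,
        1.08860954e+00, -1.89852557e-02]), 'qvel': array([-0.00096098, -0.00289174, -0.00380602, -0.00132744,  0.0002854 ,
        0.0003961 ]), 'joint_torque': array([-1.98733164e-05, -5.45611167e+01, -2.74323553e+01,  6.45555882e-02,
        1.87303580e-02, -3.38937582e-05]), 'ee_pos': array([233.21934129, 579.35154304, 240.97053939]), 'orientation': array([-5.97530446e-01, -3.08395441e+00,  2.15087784e-03]), 'ft_force': array([-0.21764897,  0.57342304, -0.19884847]), 'moment': array([ 0.02287811, -0.02088288, -0.04858665]), 'grasp_force': 0.0, 'width': 87.86386086877465}
```

View pics/top0.png

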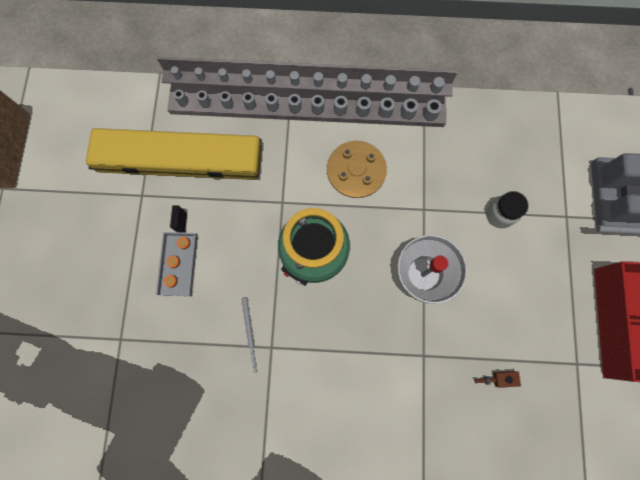

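View pics/side0.png

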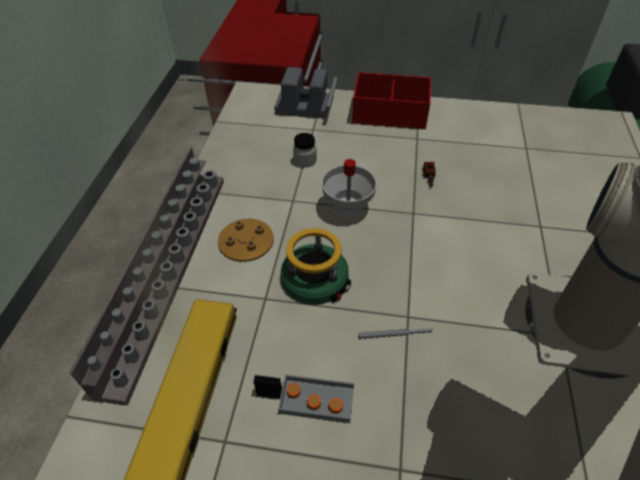

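The top view shows the tray with its handle at (178,218) and open lip near (176,296), rollers at (183,243), (173,262) and (169,281). The pot knob is at (440,264) and the ring at (313,240). The side view agrees; the tray's open end faces the robot.

```bash
cat > h.py <<'E'
from workcell import ctrl
import numpy as np, cv2
from scipy.spatial.transform import Rotation as R
def cloud(n,d):
    c=ctrl.camera_params(n);K=c["camera_matrix"];T=np.linalg.inv(c["world_to_cam"])
    v,u=np.mgrid[:480,:640]
    P=np.stack([(u-K[0,2])/K[0,0]*d,(v-K[1,2])/K[1,1]*d,d],-1)
    return P@T[:3,:3].T+T[:3,3]
def st():
    o=ctrl.get_obs();r=R.from_rotvec(o["orientation"])
    print(round(o["t"],2),np.round(o["ee_pos"],1),np.round(o["orientation"],3),"F",np.round(o["ft_force"],1),"w",round(o["width"],1),"g",round(o["grasp_force"],1),"q",np.round(o["qpos"],2))
    return o["ee_pos"],r
def circ(x,y):
    s=np.linalg.lstsq(np.c_[2*x,2*y,np.ones_like(x)],x*x+y*y,rcond=None)[0]
    return s[:2],np.sqrt(s[2]+s[0]**2+s[1]**2)
E
python3 - <<'E'
from h import *
for n,b in(("top",dict(knob=(420,250,455,280),tray=(150,200,205,305),pot=(390,225,475,310),ring=(270,195,360,290))),
           ("side",dict(knob=(340,155,360,178),tray=(245,370,360,425),pot=(315,160,385,225),ring=(275,220,355,305)))):
    d=np.load(n+"0.npy");W=cloud(n,d);I=cv2.imread(f"pics/{n}0.png").astype(int)
    H=cv2.cvtColor(I.astype(np.uint8),cv2.COLOR_BGR2HSV)
    def g(k,m):
        x0,y0,x1,y1=b[k];s=np.s_[y0:y1,x0:x1];q=m[s]&(d[s]>0);return W[s][q]
    Bc,G,Rd=I[...,0],I[...,1],I[...,2]
    k=g("knob",(Rd>100)&(G<60)&(Bc<60));print(n,"knob",len(k),k.min(0).round(),k.max(0).round(),np.median(k[k[:,2]>k[:,2].max()-5],0).round(1))
    y=g("ring",(Rd>150)&(G>100)&(Bc<90)&(W[...,2]>92));c,r=circ(y[:,0],y[:,1]);print("ring",len(y),c.round(1),r.round(1),y.min(0).round(),y.max(0).round(),np.median(y[:,2]))
    p=g("pot",(W[...,2]>78)&(W[...,2]<95));c0=np.median(p,0)
    q=p[np.hypot(*(p[:,:2]-k[:,:2].mean(0)).T)>45];c,r=circ(q[:,0],q[:,1]);print("rim",len(q),c.round(1),r.round(1),q.max(0).round(1),q.min(0).round(1))
    h=g("tray",(W[...,2]>50));print("handle",len(h),cv2.minAreaRect(h[:,:2].astype(np.float32)),np.median(h[:,2]))
    t=g("tray",(W[...,2]>12)&(W[...,2]<30)&(I.max(-1)-I.min(-1)<40)&(I.max(-1)>60));print("pan",len(t),cv2.minAreaRect(t[:,:2].astype(np.float32)))
    o=g("tray",(H[...,0]<18)&(H[...,1]>130)&(Rd>120));
    print("roll",len(o),cv2.kmeans(o.astype(np.float32),3,None,(3,50,.1),5,0)[2].round(1).tolist())
st()
E
```

```text
top knob 161 [ 515. -272.  141.] [ 540. -249.  149.] [ 527.  -261.   146.6]
ring 1090 [573.9 -32.8] 51.0 [517. -90.  94.] [630.  24. 104.] 99.6693468531617
rim 455 [ 528.1 -262.1] 63.8 [ 594.3 -196.7   88.5] [ 463.6 -328.3   78.1]
handle 212 ((611.8819580078125, 248.19482421875), (47.9815788269043, 17.234243392944336), 0.28533267974853516) 58.9966943710391
pan 405 ((546.3304443359375, 247.74774169921875), (175.55650329589844, 69.98055267333984), 1.158851146697998)
roll 255 [[486.20001220703125, 255.5, 18.100000381469727], [526.4000244140625, 255.10000610351562, 17.700000762939453], [567.2000122070312, 239.10000610351562, 17.799999237060547]]
side knob 51 [ 516. -276.  146.] [ 538. -249.  151.] [ 526.6 -261.8  147.9]
ring 461 [573.5 -33.3] 51.4 [519. -90.  96.] [630.  23. 105.] 100.97230088124559
rim 343 [ 526.6 -260.4] 63.9 [ 591.9 -193.6   89.6] [ 461.1 -326.3   78. ]
handle 279 ((611.1107788085938, 250.24781799316406), (48.27179718017578, 17.090747833251953), 1.0265194177627563) 60.21515982359176
pan 325 ((522.3013305664062, 248.28102111816406), (130.12432861328125, 69.76847076416016), 0.843402087688446)
roll 303 [[485.3999938964844, 257.0, 19.0], [566.9000244140625, 240.3000030517578, 19.200000762939453], [525.7999877929688, 256.3999938964844, 19.100000381469727]]
0.1 [233.2 579.4 241. ] [-5.980e-01 -3.084e+00  2.000e-03] F [-0.2  0.6 -0.2] w 87.9 g 0.0 q [ 1.17  0.42  1.63 -0.    1.09 -0.02]
```

```bash
cat >> h.py <<'E'
def down(yaw_x):  # tool pointing down, tool x at yaw (deg)
    return R.from_euler("z",yaw_x,degrees=True)*R.from_euler("x",180,degrees=True)
def plan(segs,start=None,per=5):
    """segs: (n rows, pos(s), rot(s), opening); prints the calls, returns the end pose"""
    p,r=start or st()
    for n,fp,fr,g in segs:
        s=np.arange(1,n+1)/n; s=s*s*(3-2*s)
        for i in range(0,n,per):
            rows=[]
            for x in s[i:i+per]:
                tv=((r.inv()*fr(x)).as_rotvec()/np.pi).round(3); sv=(r.inv().apply(fp(x)-p)/80).round(3)
                rows.append([*(tv+0).tolist(),*(sv+0).tolist(),g])
            assert np.abs(rows).max()<=1,rows
            print(",\n".join(",".join(f"{v:g}" for v in w) for w in rows),"\n--")
            p,r=p+r.apply(sv*80),r*R.from_rotvec(tv*np.pi)
    return p,r
def line(a,b): a,b=np.array(a,float),np.array(b,float);return lambda s:a+(b-a)*s
def slerp(a,b): v=(a.inv()*b).as_rotvec();return lambda s:a*R.from_rotvec(v*s)
E
python3 - <<'E'
from h import *
p,r=st();b=[611.5,249.2,120];D=down(.6)
e=plan([(25,line(p,b),slerp(r,D),1),(5,line(b,[611.5,249.2,44]),lambda s:D,1)],start=(p,r));print(e[0],(D.inv()*e[1]).as_rotvec())
E
```

```text
0.1 [233.2 579.4 241. ] [-5.980e-01 -3.084e+00  2.000e-03] F [-0.2  0.6 -0.2] w 87.9 g 0.0 q [ 1.17  0.42  1.63 -0.    1.09 -0.02]
0,0,0.004,-0.028,-0.01,0.007,1,
0,0,0.016,-0.108,-0.037,0.028,1,
0,0,0.035,-0.236,-0.082,0.06,1,
0,0,0.06,-0.407,-0.141,0.104,1,
0,0,0.091,-0.616,-0.214,0.158,1 
--Traceback (most recent call last):
  File "<stdin>", line 3, in <module>
  File "h.py", line 28, in plan
    assert np.abs(rows).max()<=1,rows
           ^^^^^^^^^^^^^^^^^^^^^
AssertionError: [[0.0, 0.0, 0.036, -0.258, -0.013, 0.062, 1], [0.0, 0.0, 0.076, -0.548, -0.027, 0.132, 1], [0.0, 0.0, 0.12, -0.863, -0.042, 0.208, 1], [0.0, 0.0, 0.168, -1.201, -0.058, 0.29, 1], [0.0, 0.0, 0.217, -1.555, -0.076, 0.375, 1]]
```

```bash
cat >> h.py <<'E'
def hop(n,pos,rot,g,start=None,k=3):
    """n calls, each one target row (to be sent k times)"""
    p,r=start or st(); fp,fr=line(p,pos),slerp(r,rot)
    for x in np.arange(1,n+1)/n:
        tv=((r.inv()*fr(x)).as_rotvec()/np.pi).round(2 if x<1 else 3);sv=(r.inv().apply(fp(x)-p)/80).round(2 if x<1 else 3)
        assert abs(sv).max()<=1
        print(",".join(f"{v:g}" for v in [*(tv+0),*(sv+0),g])); p,r=p+r.apply(sv*80),r*R.from_rotvec(tv*np.pi)
    return p,r
E
python3 - <<'E'
from h import *
e=hop(7,[611.5,249.2,120],down(.6),1);print()
hop(1,[611.5,249.2,44],down(.6),1,e)
E
```

```text
0.1 [233.2 579.4 241. ] [-5.980e-01 -3.084e+00  2.000e-03] F [-0.2  0.6 -0.2] w 87.9 g 0.0 q [ 1.17  0.42  1.63 -0.    1.09 -0.02]
0,0,0.12,-0.85,-0.29,0.22,1
0,0,0.13,-0.89,0.03,0.21,1
0,0,0.12,-0.81,0.4,0.22,1
0,0,0.13,-0.61,0.66,0.22,1
0,0,0.12,-0.29,0.84,0.21,1
0,0,0.13,0.03,0.9,0.22,1
0,0,0.125,0.395,0.804,0.215,1

0,0,0,0,-0.001,0.95,1
```

Request:
arm_command(rows=[0,0,0.12,-0.85,-0.29,0.22,1,0,0,0.12,-0.85,-0.29,0.22,1,0,0,0.12,-0.85,-0.29,0.22,1])

```text
t: 0.4
ee_pos: [289.3, 530.2, 222.6]
orientation: [1.176, 2.913, -0.005]
ft_force: [0.1, -0.6, 0.3]
width: 87.8
grasp_force: 0.0
```

Request:
arm_command(rows=[0,0,0.13,-0.89,0.03,0.21,1,0,0,0.13,-0.89,0.03,0.21,1,0,0,0.13,-0.89,0.03,0.21,1])

```text
t: 0.7
ee_pos: [342.5, 483.0, 205.9]
orientation: [1.743, 2.613, -0.004]
ft_force: [-0.3, 0.5, -0.3]
width: 87.6
grasp_force: 0.0
```

Request:
arm_command(rows=[0,0,0.12,-0.81,0.4,0.22,1,0,0,0.12,-0.81,0.4,0.22,1,0,0,0.12,-0.81,0.4,0.22,1])

```text
t: 1.0
ee_pos: [397.4, 436.0, 188.4]
orientation: [2.201, 2.24, -0.004]
ft_force: [-1.2, 0.2, 0.4]
width: 87.6
grasp_force: 0.0
```

Request:
arm_command(rows=[0,0,0.13,-0.61,0.66,0.22,1,0,0,0.13,-0.61,0.66,0.22,1,0,0,0.13,-0.61,0.66,0.22,1])

```text
t: 1.3
ee_pos: [451.4, 388.6, 170.8]
orientation: [2.61, 1.747, -0.003]
ft_force: [0.7, 0.0, 0.2]
width: 87.8
grasp_force: 0.0
```

Request:
arm_command(rows=[0,0,0.12,-0.29,0.84,0.21,1,0,0,0.12,-0.29,0.84,0.21,1,0,0,0.12,-0.29,0.84,0.21,1])

```text
t: 1.6
ee_pos: [505.1, 342.1, 154.0]
orientation: [2.891, 1.227, -0.002]
ft_force: [-0.0, 0.6, -0.3]
width: 87.9
grasp_force: 0.0
```

Request:
arm_command(rows=[0,0,0.13,0.03,0.9,0.22,1,0,0,0.13,0.03,0.9,0.22,1,0,0,0.13,0.03,0.9,0.22,1])

```text
t: 1.9
ee_pos: [559.1, 294.1, 136.3]
orientation: [3.08, 0.615, -0.002]
ft_force: [-0.2, 0.7, 0.2]
width: 88.0
grasp_force: 0.0
```

Request:
arm_command(rows=[0,0,0.125,0.395,0.804,0.215,1,0,0,0.125,0.395,0.804,0.215,1,0,0,0.125,0.395,0.804,0.215,1,0,0,0.125,0.395,0.804,0.215,1])

```text
t: 2.3
ee_pos: [611.8, 248.9, 119.6]
orientation: [3.141, 0.012, -0.002]
ft_force: [0.6, 0.3, -0.2]
width: 88.4
grasp_force: 0.0
```

```bash
python3 -c "
from h import *
e=hop(1,[611.5,249.2,44],down(.6),1)"
```

```text
2.3 [611.8 248.9 119.6] [ 3.141e+00  1.200e-02 -2.000e-03] F [ 0.6  0.3 -0.2] w 88.4 g 0.0 q [0.37 0.62 1.62 0.   0.91 1.93]
0,0,-0.001,-0.003,-0.005,0.945,1
```

Request:
arm_command(rows=[0,0,0,0,0,0.4,1,0,0,0,0,0,0.8,1,0,0,0,0,0,0.94,1,0,0,0,0,0,0.94,1])

```text
t: 2.7
ee_pos: [610.1, 249.6, 43.5]
orientation: [3.14, 0.019, -0.006]
ft_force: [-0.4, -0.3, 0.7]
width: 87.8
grasp_force: 0.0
```

Request:
arm_command(rows=[0,0,0,0,0,0,-1,0,0,0,0,0,0,-1,0,0,0,0,0,0,-1,0,0,0,0,0,0,-1,0,0,0,0,0,0,-1])

```text
t: 3.2
ee_pos: [612.1, 249.8, 45.9]
orientation: [-3.141, -0.016, -0.001]
ft_force: [0.1, 0.0, 0.3]
width: 51.2
grasp_force: 0.0
```

Request:
arm_command(rows=[0,0,0,0,0,0,-1,0,0,0,0,0,0,-1,0,0,0,0,0,0,-1])

```text
t: 3.5
ee_pos: [611.7, 249.7, 45.2]
orientation: [3.142, 0.016, -0.0]
ft_force: [0.2, -0.3, 0.4]
width: 27.3
grasp_force: 0.0
```

Request:
arm_command(rows=[0,0,0,0,0,-0.02,-1,0,0,0,0,0,-0.06,-1,0,0,0,0,0,-0.12,-1,0,0,0,0,0,-0.2,-1,0,0,0,0,0,-0.25,-1])

```text
t: 4.0
ee_pos: [612.0, 249.8, 66.0]
orientation: [-3.141, -0.016, -0.001]
ft_force: [0.1, 0.2, -2.0]
width: 15.9
grasp_force: 30.0
```

```bash
python3 - <<'E'
from h import *
st()
p,d=ctrl.get_image("side");cv2.imwrite("pics/s1.png",cv2.resize(p[330:450,200:400,::-1],None,fx=3,fy=3))
W=cloud("side",d);m=(W[...,0]>450)&(W[...,0]<600)&(abs(W[...,1]-249)<40)&(W[...,2]>15)&(W[...,2]<60)
q=W[m];
for a in range(455,595,20):
    z=q[(abs(q[:,0]-a)<10)];print(a,np.median(z[:,2]).round(1),z[:,2].min().round(1))
E
```

```text
4.0 [612.  249.8  66. ] [-3.141e+00 -1.600e-02 -1.000e-03] F [ 0.1  0.2 -2. ] w 15.9 g 30.0 q [ 0.37  0.69  1.63 -0.    0.82  1.93]
455 22.8 18.7
475 23.7 17.6
495 25.1 16.8
515 24.0 17.3
535 24.6 18.3
555 23.7 17.5
575 27.1 18.1
```

View pics/s1.png

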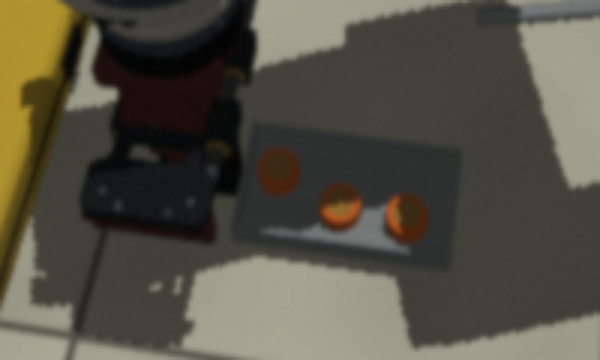

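The side crop shows the tray lifted and level with all three rollers still in place, near crop pixels (278,171), (340,205) and (406,217). Next comes the carry.

```bash
python3 - <<'E'
from h import *
p,r=st();D=down(120);a=[612,249.8,140];b=[430.3,-93.3,195]
e=plan([(10,line(p,a),slerp(r,r),-1),(30,line(a,b),slerp(r,D),-1)],start=(p,r));print(e[0],(D.inv()*e[1]).as_rotvec())
E
```

```text
4.05 [612.4 250.   66.6] [-3.141e+00 -1.600e-02 -2.000e-03] F [-0.1  0.6 -2.7] w 16.0 g 30.0 q [0.37 0.69 1.63 0.   0.82 1.93]
0,0,0,0,0,-0.026,-1,
0,0,0,0,0,-0.095,-1,
0,0,0,-0.001,0,-0.198,-1,
0,0,0,-0.001,0.001,-0.323,-1,
0,0,0,-0.002,0.001,-0.459,-1 
--
0,0,0,0,0,-0.135,-1,
0,0,0,0,0,-0.26,-1,
0,0,0,-0.001,0,-0.363,-1,
0,0,0,-0.001,0.001,-0.432,-1,
0,0,0,-0.001,0.001,-0.458,-1 
--
0,0,-0.002,-0.008,0.014,-0.002,-1,
0,0,-0.008,-0.03,0.054,-0.009,-1,
0,0,-0.019,-0.065,0.119,-0.019,-1,
0,0,-0.032,-0.112,0.207,-0.034,-1,
0,0,-0.049,-0.171,0.316,-0.051,-1 
--
0,0,-0.02,-0.088,0.115,-0.021,-1,
0,0,-0.043,-0.188,0.246,-0.045,-1,
0,0,-0.067,-0.298,0.391,-0.071,-1,
0,0,-0.094,-0.417,0.547,-0.099,-1,
0,0,-0.123,-0.545,0.714,-0.129,-1 
--Traceback (most recent call last):
  File "<stdin>", line 3, in <module>
  File "h.py", line 28, in plan
    assert np.abs(rows).max()<=1,rows
           ^^^^^^^^^^^^^^^^^^^^^
AssertionError: [[0.0, 0.0, -0.03, -0.19, 0.113, -0.031, -1], [0.0, 0.0, -0.062, -0.387, 0.229, -0.064, -1], [0.0, 0.0, -0.094, -0.59, 0.349, -0.098, -1], [0.0, 0.0, -0.127, -0.797, 0.472, -0.132, -1], [0.0, 0.0, -0.16, -1.006, 0.595, -0.167, -1]]
```

Request:
arm_command(rows=[0,0,0,0,0,-0.03,-1,0,0,0,0,0,-0.1,-1,0,0,0,0,0,-0.2,-1,0,0,0,0,0,-0.32,-1,0,0,0,0,0,-0.45,-1])

```text
t: 4.55
ee_pos: [611.8, 249.8, 102.2]
orientation: [-3.142, -0.016, -0.0]
ft_force: [-0.2, -0.1, -2.8]
width: 15.8
grasp_force: 30.0
```

Request:
arm_command(rows=[0,0,0,0,0,-0.13,-1,0,0,0,0,0,-0.26,-1,0,0,0,0,0,-0.36,-1,0,0,0,0,0,-0.43,-1,0,0,0,0,0,-0.46,-1])

```text
t: 5.05
ee_pos: [612.0, 249.9, 138.9]
orientation: [-3.141, -0.016, -0.001]
ft_force: [-0.7, 0.5, -3.1]
width: 16.1
grasp_force: 30.0
```

```bash
python3 - <<'E'
from h import *
p,r=st();D=down(120);b=[430.3,-93.3,195]
e=plan([(35,line(p,b),slerp(r,D),-1)],start=(p,r));print(e[0],(D.inv()*e[1]).as_rotvec())
E
```

```text
5.05 [612.  249.9 138.9] [-3.141e+00 -1.600e-02 -1.000e-03] F [-0.7  0.5 -3.1] w 16.1 g 30.0 q [ 0.37  0.59  1.61 -0.    0.94  1.93]
0,0,-0.002,-0.006,0.01,-0.002,-1,
0,0,-0.006,-0.022,0.04,-0.007,-1,
0,0,-0.014,-0.048,0.089,-0.015,-1,
0,0,-0.024,-0.084,0.154,-0.026,-1,
0,0,-0.037,-0.128,0.236,-0.039,-1 
--
0,0,-0.015,-0.064,0.09,-0.016,-1,
0,0,-0.032,-0.136,0.193,-0.034,-1,
0,0,-0.051,-0.216,0.308,-0.055,-1,
0,0,-0.072,-0.304,0.433,-0.077,-1,
0,0,-0.095,-0.399,0.567,-0.101,-1 
--
0,0,-0.023,-0.138,0.107,-0.025,-1,
0,0,-0.049,-0.283,0.22,-0.052,-1,
0,0,-0.075,-0.434,0.337,-0.079,-1,
0,0,-0.102,-0.59,0.457,-0.108,-1,
0,0,-0.129,-0.75,0.581,-0.137,-1 
--
0,0,-0.028,-0.198,0.052,-0.03,-1,
0,0,-0.057,-0.399,0.104,-0.06,-1,
0,0,-0.085,-0.6,0.156,-0.09,-1,
0,0,-0.113,-0.801,0.208,-0.12,-1,
0,0,-0.141,-0.999,0.26,-0.15,-1 
--
0,0,-0.028,-0.199,-0.038,-0.03,-1,
0,0,-0.055,-0.392,-0.075,-0.058,-1,
0,0,-0.081,-0.58,-0.111,-0.086,-1,
0,0,-0.106,-0.76,-0.146,-0.113,-1,
0,0,-0.13,-0.932,-0.178,-0.138,-1 
--
0,0,-0.022,-0.135,-0.093,-0.024,-1,
0,0,-0.043,-0.262,-0.179,-0.046,-1,
0,0,-0.063,-0.378,-0.257,-0.066,-1,
0,0,-0.08,-0.482,-0.328,-0.085,-1,
0,0,-0.095,-0.573,-0.39,-0.101,-1 
--
0,0,-0.012,-0.058,-0.073,-0.013,-1,
0,0,-0.023,-0.105,-0.131,-0.024,-1,
0,0,-0.03,-0.139,-0.174,-0.032,-1,
0,0,-0.035,-0.16,-0.201,-0.037,-1,
0,0,-0.037,-0.168,-0.21,-0.039,-1 
--
[430.30184725 -93.32316768 195.03460425] [-0.00090861 -0.00014302 -0.00153529]
```

Request:
arm_command(rows=[0,0,-0.002,-0.006,0.01,-0.002,-1,0,0,-0.006,-0.022,0.04,-0.007,-1,0,0,-0.014,-0.048,0.089,-0.015,-1,0,0,-0.024,-0.084,0.154,-0.026,-1,0,0,-0.037,-0.128,0.236,-0.039,-1])

```text
t: 5.55
ee_pos: [601.2, 230.3, 140.7]
orientation: [3.135, 0.202, -0.001]
ft_force: [-0.3, -0.0, -3.4]
width: 15.9
grasp_force: 30.0
```

Request:
arm_command(rows=[0,0,-0.015,-0.064,0.09,-0.016,-1,0,0,-0.032,-0.136,0.193,-0.034,-1,0,0,-0.051,-0.216,0.308,-0.055,-1,0,0,-0.072,-0.304,0.433,-0.077,-1,0,0,-0.095,-0.399,0.567,-0.101,-1])

```text
t: 6.05
ee_pos: [575.1, 181.1, 149.0]
orientation: [3.07, 0.668, -0.001]
ft_force: [0.7, -0.0, -2.4]
width: 15.8
grasp_force: 30.0
```

Request:
arm_command(rows=[0,0,-0.023,-0.138,0.107,-0.025,-1,0,0,-0.049,-0.283,0.22,-0.052,-1,0,0,-0.075,-0.434,0.337,-0.079,-1,0,0,-0.102,-0.59,0.457,-0.108,-1,0,0,-0.129,-0.75,0.581,-0.137,-1])

```text
t: 6.55
ee_pos: [539.5, 113.9, 160.1]
orientation: [-2.872, -1.273, 0.001]
ft_force: [-0.6, -0.8, -3.1]
width: 15.7
grasp_force: 30.0
```

Request:
arm_command(rows=[0,0,-0.028,-0.198,0.052,-0.03,-1,0,0,-0.057,-0.399,0.104,-0.06,-1,0,0,-0.085,-0.6,0.156,-0.09,-1,0,0,-0.113,-0.801,0.208,-0.12,-1,0,0,-0.141,-0.999,0.26,-0.15,-1])

```text
t: 7.05
ee_pos: [500.8, 40.9, 172.1]
orientation: [-2.522, -1.873, 0.001]
ft_force: [-0.2, 0.5, -1.8]
width: 16.0
grasp_force: 30.0
```

Request:
arm_command(rows=[0,0,-0.028,-0.199,-0.038,-0.03,-1,0,0,-0.055,-0.392,-0.075,-0.058,-1,0,0,-0.081,-0.58,-0.111,-0.086,-1,0,0,-0.106,-0.76,-0.146,-0.113,-1,0,0,-0.13,-0.932,-0.178,-0.138,-1])

```text
t: 7.55
ee_pos: [465.2, -26.1, 183.2]
orientation: [-2.09, -2.344, 0.001]
ft_force: [-0.6, 1.0, -2.6]
width: 15.8
grasp_force: 30.0
```

Request:
arm_command(rows=[0,0,-0.022,-0.135,-0.093,-0.024,-1,0,0,-0.043,-0.262,-0.179,-0.046,-1,0,0,-0.063,-0.378,-0.257,-0.066,-1,0,0,-0.08,-0.482,-0.328,-0.085,-1,0,0,-0.095,-0.573,-0.39,-0.101,-1])

```text
t: 8.05
ee_pos: [439.3, -74.9, 191.3]
orientation: [-1.72, -2.628, 0.0]
ft_force: [-0.0, -0.0, -3.1]
width: 15.7
grasp_force: 30.0
```

Request:
arm_command(rows=[0,0,-0.012,-0.058,-0.073,-0.013,-1,0,0,-0.023,-0.105,-0.131,-0.024,-1,0,0,-0.03,-0.139,-0.174,-0.032,-1,0,0,-0.035,-0.16,-0.201,-0.037,-1,0,0,-0.037,-0.168,-0.21,-0.039,-1])

```text
t: 8.55
ee_pos: [429.6, -93.6, 194.4]
orientation: [-1.568, -2.722, 0.0]
ft_force: [0.4, 0.1, -1.7]
width: 16.0
grasp_force: 30.0
```

```bash
python3 - <<'E'
from h import *
p,d=ctrl.get_image("side");cv2.imwrite("pics/s2.png",cv2.resize(p[100:340,220:540,::-1],None,fx=2.4,fy=2.4))
p,r=st();D=down(120);pot=np.array([527.3,-261.3]);u=np.array([.5,-.866,0]);Z=np.array([0,0,1.])
lip=np.array([*(pot-40*u[:2]),100.])
def rot(th): return D*R.from_rotvec([0,th,0])
# check sign: tray x = -tool x should go down
print(-rot(.5).as_matrix()[:,0])
def tcp(th):
    M=rot(th).as_matrix(); return lip+154*M[:,0]-41*M[:,2]
sg=1 if -rot(.5).as_matrix()[2,0]<0 else -1
A=sg*np.radians(44)
e=plan([(10,line(p,tcp(0)),slerp(r,D),-1),(25,lambda s:tcp(A*s),lambda s:rot(A*s),-1)],start=(p,r));print(e[0],tcp(0))
E
```

```text
8.6 [429.8 -93.6 194.4] [-1.568 -2.722  0.   ] F [ 0.3  0.3 -2.1] w 15.6 g 30.0 q [-0.24  0.22  2.06  0.    0.86 -0.77]
[ 0.43879128 -0.76000879 -0.47942554]
0,0,0,0,0,0.019,-1,
0,0,0,0,0.001,0.069,-1,
0,0,0,0,0.002,0.144,-1,
0,0,0,0,0.003,0.235,-1,
0,0,0,0,0.004,0.334,-1 
--
0,0,0,0,0.001,0.099,-1,
0,0,0.001,0,0.002,0.19,-1,
0,0,0.001,-0.001,0.003,0.264,-1,
0,0,0.001,-0.001,0.004,0.315,-1,
0,0,0.001,-0.001,0.004,0.334,-1 
--
0,0.001,0,-0.001,0,-0.007,-1,
0,0.004,0,-0.007,0,-0.027,-1,
0,0.01,0,-0.016,0,-0.059,-1,
0,0.017,0,-0.029,0,-0.101,-1,
0,0.025,0,-0.047,0,-0.152,-1 
--
0,0.01,0,-0.017,0,-0.061,-1,
0,0.022,0,-0.038,0,-0.128,-1,
0,0.034,0,-0.065,0,-0.2,-1,
0,0.047,0,-0.096,0,-0.276,-1,
0,0.061,0,-0.132,0,-0.355,-1 
--
0,0.014,0,-0.025,0,-0.086,-1,
0,0.029,0,-0.054,0,-0.172,-1,
0,0.043,0,-0.087,0,-0.258,-1,
0,0.058,0,-0.125,0,-0.341,-1,
0,0.072,0,-0.165,0,-0.421,-1 
--
0,0.014,0,-0.024,0,-0.083,-1,
0,0.027,0,-0.05,0,-0.161,-1,
0,0.04,0,-0.078,0,-0.233,-1,
0,0.051,0,-0.105,0,-0.298,-1,
0,0.061,0,-0.132,0,-0.355,-1 
--
0,0.009,0,-0.015,0,-0.052,-1,
0,0.016,0,-0.028,0,-0.094,-1,
0,0.021,0,-0.038,0,-0.125,-1,
0,0.024,0,-0.045,0,-0.145,-1,
0,0.025,0,-0.047,0,-0.152,-1 
--
[ 466.13043544 -155.4268917   236.49975055] [430.3        -93.29208782 141.        ]
```

View pics/s2.png

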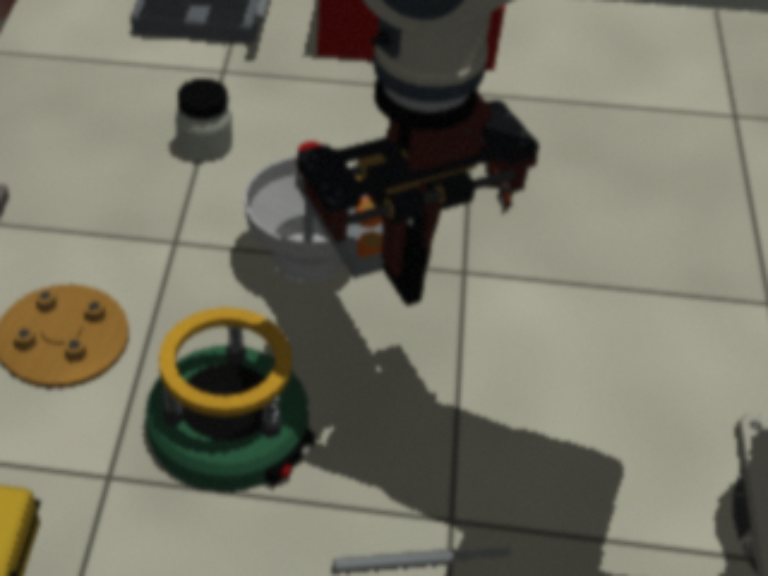

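The side crop shows the tray over the pot beside the knob at (310,150), with orange rollers still on it near (370,225). Now I descend and tilt.

Request:
arm_command(rows=[0,0,0,0,0,0.02,-1,0,0,0,0,0,0.07,-1,0,0,0,0,0.002,0.144,-1,0,0,0,0,0.003,0.235,-1,0,0,0,0,0.004,0.334,-1])

```text
t: 9.1
ee_pos: [430.3, -93.1, 167.0]
orientation: [-1.568, -2.722, 0.0]
ft_force: [-0.0, -0.0, -2.9]
width: 15.3
grasp_force: 30.0
```

Request:
arm_command(rows=[0,0,0,0,0.001,0.1,-1,0,0,0,0,0.002,0.19,-1,0,0,0,0,0.003,0.264,-1,0,0,0,0,0.004,0.315,-1,0,0,0,0,0.004,0.334,-1])

```text
t: 9.6
ee_pos: [430.5, -93.1, 140.5]
orientation: [-1.568, -2.721, 0.0]
ft_force: [-0.0, 0.4, -2.4]
width: 16.0
grasp_force: 30.0
```

Request:
arm_command(rows=[0,0.001,0,-0.001,0,-0.007,-1,0,0.004,0,-0.007,0,-0.027,-1,0,0.01,0,-0.016,0,-0.059,-1,0,0.017,0,-0.029,0,-0.101,-1,0,0.025,0,-0.047,0,-0.152,-1])

```text
t: 10.1
ee_pos: [432.8, -96.5, 153.8]
orientation: [-1.534, -2.662, -0.062]
ft_force: [0.1, 0.1, -2.6]
width: 15.7
grasp_force: 30.0
```

Request:
arm_command(rows=[0,0.01,0,-0.017,0,-0.061,-1,0,0.022,0,-0.038,0,-0.128,-1,0,0.034,0,-0.065,0,-0.2,-1,0,0.047,0,-0.096,0,-0.276,-1,0,0.061,0,-0.132,0,-0.355,-1])

```text
t: 10.6
ee_pos: [439.4, -107.8, 181.5]
orientation: [-1.448, -2.513, -0.2]
ft_force: [0.4, 0.6, -1.8]
width: 15.8
grasp_force: 30.0
```

Request:
arm_command(rows=[0,0.014,0,-0.025,0,-0.086,-1,0,0.029,0,-0.054,0,-0.172,-1,0,0.043,0,-0.087,0,-0.258,-1,0,0.058,0,-0.125,0,-0.341,-1,0,0.072,0,-0.165,0,-0.421,-1])

```text
t: 11.1
ee_pos: [450.4, -126.9, 210.4]
orientation: [-1.343, -2.331, -0.344]
ft_force: [0.1, 1.0, -2.3]
width: 15.6
grasp_force: 30.0
```

Request:
arm_command(rows=[0,0.014,0,-0.024,0,-0.083,-1,0,0.027,0,-0.05,0,-0.161,-1,0,0.04,0,-0.078,0,-0.233,-1,0,0.051,0,-0.105,0,-0.298,-1,0,0.061,0,-0.132,0,-0.355,-1])

```text
t: 11.6
ee_pos: [461.9, -146.8, 230.2]
orientation: [-1.252, -2.174, -0.451]
ft_force: [0.4, 1.5, -2.1]
width: 15.9
grasp_force: 30.0
```

Request:
arm_command(rows=[0,0.009,0,-0.015,0,-0.052,-1,0,0.016,0,-0.028,0,-0.094,-1,0,0.021,0,-0.038,0,-0.125,-1,0,0.024,0,-0.045,0,-0.145,-1,0,0.025,0,-0.047,0,-0.152,-1])

```text
t: 12.1
ee_pos: [466.7, -155.3, 236.6]
orientation: [-1.215, -2.108, -0.49]
ft_force: [0.5, 0.3, -2.2]
width: 15.8
grasp_force: 30.0
```

```bash
python3 - <<'E'
from h import *
a,_=ctrl.get_image("side");b,_=ctrl.get_image("top")
f=lambda i,s:cv2.resize(i[s][:,:,::-1],(400,400))
cv2.imwrite("pics/s3.png",np.hstack([f(a,np.s_[90:250,270:430]),f(b,np.s_[200:330,365:495])]));st()
E
```

```text
12.2 [ 466.6 -155.1  236.6] [-1.215 -2.108 -0.49 ] F [ 0.   0.3 -2.3] w 15.7 g 30.0 q [-0.54  0.57  1.61  0.34  1.66 -1.16]
```

View pics/s3.png

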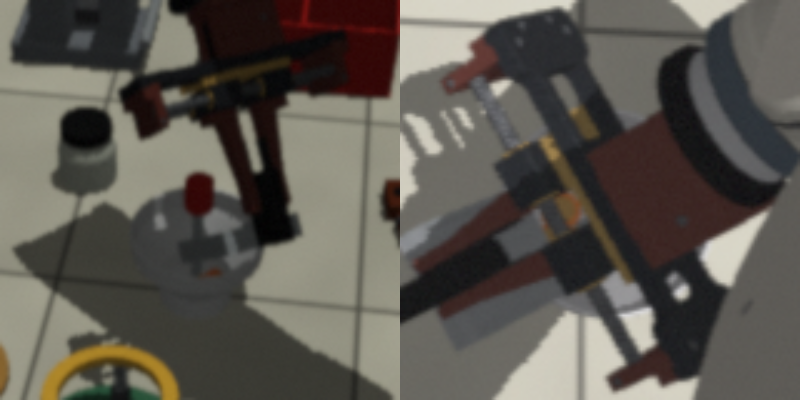

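The left half (side) shows the pot with a bit of orange inside at (210,272). The right half (top) shows orange between the gripper parts at (555,215), so I check its position by depth.

```bash
cat >> h.py <<'E'
def orange(n):
    p,d=ctrl.get_image(n);W=cloud(n,d);H=cv2.cvtColor(p,cv2.COLOR_RGB2HSV)
    m=(H[...,0]>2)&(H[...,0]<18)&(H[...,1]>140)&(p[...,0]>70)&(d>0)&(np.hypot(W[...,0]-500,W[...,1]+200)<200)
    k,_,s,c=cv2.connectedComponentsWithStats(m.astype(np.uint8))
    for i in range(1,k):
        if s[i,4]>5: print(n,c[i].round(),s[i,4],W[_==i].mean(0).round(),W[_==i].min(0).round(),W[_==i].max(0).round())
E
python3 - <<'E'
from h import *
orange("top");orange("side")
p,r=st();M=r.as_matrix();print("lip",p-154*M[:,0]+41*M[:,2])
E
```

```text
top [421. 267.] 25 [ 536. -249.   43.] [ 482. -259.   15.] [ 549. -190.  313.]
12.3 [ 466.5 -154.9  236.6] [-1.215 -2.108 -0.49 ] F [-0.1  0.1 -1.9] w 15.7 g 30.0 q [-0.54  0.57  1.61  0.34  1.66 -1.16]
lip [ 507.88555715 -226.31459784  100.27478202]
```

```bash
python3 - <<'E'
from h import *
p,r=st();D=down(120);pot=np.array([527.3,-261.3]);u=np.array([.5,-.866,0])
lip=np.array([*(pot-40*u[:2]),100.])
def rot(th): return D*R.from_rotvec([0,th,0])
def tcp(th,z):
    M=rot(th).as_matrix(); return lip+[0,0,z]+154*M[:,0]-41*M[:,2]
A=np.radians(44)
b=[612,249.8,100];E=down(.6)
e=plan([(15,lambda s:tcp(A*(1-s),54*s),lambda s:rot(A*(1-s)),-1),(35,line(tcp(0,54),b),slerp(D,E),-1)],start=(p,r));print(e[0])
E
```

```text
12.3 [ 466.5 -154.9  236.6] [-1.215 -2.108 -0.49 ] F [-0.1  0.1 -1.9] w 15.7 g 30.0 q [-0.54  0.57  1.61  0.34  1.66 -1.16]
0,-0.003,0,0.008,-0.007,0.012,-1,
0,-0.011,0,0.037,-0.007,0.048,-1,
0,-0.025,0,0.08,-0.006,0.104,-1,
0,-0.042,0,0.131,-0.006,0.177,-1,
0,-0.063,0,0.182,-0.006,0.264,-1 
--
0,-0.023,0,0.065,0,0.086,-1,
0,-0.047,0,0.124,0,0.178,-1,
0,-0.071,0.001,0.172,0,0.274,-1,
0,-0.095,0.001,0.207,0.001,0.368,-1,
0,-0.118,0.001,0.23,0.001,0.457,-1 
--
0,-0.02,0,0.041,0,0.069,-1,
0,-0.038,0,0.068,0,0.129,-1,
0,-0.051,0,0.086,0,0.177,-1,
0,-0.06,0,0.096,0,0.208,-1,
0,-0.063,0,0.099,0,0.219,-1 
--
0,0,0.001,0.006,0.01,0.003,-1,
0,0,0.006,0.024,0.038,0.011,-1,
0,0,0.013,0.053,0.085,0.024,-1,
0,0,0.024,0.093,0.148,0.043,-1,
0,0,0.036,0.143,0.227,0.065,-1 
--
0,0,0.015,0.068,0.086,0.027,-1,
0,0,0.033,0.147,0.185,0.058,-1,
0,0,0.052,0.234,0.294,0.092,-1,
0,0,0.073,0.33,0.414,0.129,-1,
0,0,0.095,0.433,0.542,0.169,-1 
--
0,0,0.024,0.144,0.099,0.043,-1,
0,0,0.049,0.296,0.202,0.087,-1,
0,0,0.075,0.453,0.309,0.134,-1,
0,0,0.102,0.616,0.42,0.182,-1,
0,0,0.13,0.783,0.534,0.231,-1 
--Traceback (most recent call last):
  File "<stdin>", line 9, in <module>
  File "h.py", line 28, in plan
    assert np.abs(rows).max()<=1,rows
           ^^^^^^^^^^^^^^^^^^^^^
AssertionError: [[0.0, 0.0, 0.028, 0.202, 0.039, 0.05, -1], [0.0, 0.0, 0.056, 0.405, 0.078, 0.101, -1], [0.0, 0.0, 0.085, 0.61, 0.117, 0.151, -1], [0.0, 0.0, 0.113, 0.813, 0.156, 0.202, -1], [0.0, 0.0, 0.141, 1.015, 0.195, 0.252, -1]]
```

Request:
arm_command(rows=[0,-0.003,0,0.008,0,0.012,-1,0,-0.011,0,0.037,0,0.048,-1,0,-0.025,0,0.08,0,0.104,-1,0,-0.042,0,0.131,0,0.177,-1,0,-0.063,0,0.182,0,0.264,-1])

```text
t: 12.8
ee_pos: [453.8, -133.1, 231.4]
orientation: [-1.311, -2.275, -0.381]
ft_force: [-0.8, 0.4, -1.9]
width: 16.1
grasp_force: 30.0
```

Request:
arm_command(rows=[0,-0.023,0,0.065,0,0.086,-1,0,-0.047,0,0.124,0,0.178,-1,0,-0.071,0,0.172,0,0.274,-1,0,-0.095,0,0.207,0,0.368,-1,0,-0.118,0,0.23,0,0.457,-1])

```text
t: 13.3
ee_pos: [435.8, -102.2, 210.9]
orientation: [-1.483, -2.574, -0.146]
ft_force: [-0.2, -0.3, -1.8]
width: 15.7
grasp_force: 30.0
```

Request:
arm_command(rows=[0,-0.02,0,0.041,0,0.069,-1,0,-0.038,0,0.068,0,0.129,-1,0,-0.051,0,0.086,0,0.177,-1,0,-0.06,0,0.096,0,0.208,-1,0,-0.063,0,0.099,0,0.219,-1])

```text
t: 13.8
ee_pos: [429.7, -92.3, 195.0]
orientation: [1.567, 2.722, -0.0]
ft_force: [0.9, -0.1, -1.6]
width: 16.1
grasp_force: 30.0
```

```bash
python3 - <<'E'
from h import *
orange("side")
p,r=st()
e=plan([(40,line(p,[612,249.8,150]),slerp(r,down(.6)),-1)],start=(p,r));print(e[0])
E
```

```text
side [355. 199.] 11 [ 509. -243.   51.] [ 499. -270.   29.] [ 515. -144.  151.]
13.85 [429.9 -92.5 195. ] [ 1.567  2.722 -0.   ] F [ 0.  -0.  -1.3] w 15.7 g 30.0 q [-0.24  0.22  2.06 -0.    0.86 -0.76]
0,0,0.001,0.005,0.008,0.001,-1,
0,0,0.005,0.019,0.03,0.004,-1,
0,0,0.011,0.041,0.066,0.009,-1,
0,0,0.019,0.072,0.115,0.016,-1,
0,0,0.029,0.11,0.177,0.024,-1 
--
0,0,0.011,0.052,0.069,0.01,-1,
0,0,0.025,0.111,0.148,0.022,-1,
0,0,0.04,0.178,0.236,0.034,-1,
0,0,0.057,0.251,0.333,0.049,-1,
0,0,0.075,0.331,0.438,0.064,-1 
--
0,0,0.019,0.108,0.089,0.016,-1,
0,0,0.039,0.223,0.184,0.033,-1,
0,0,0.061,0.344,0.283,0.052,-1,
0,0,0.083,0.47,0.386,0.07,-1,
0,0,0.106,0.599,0.493,0.09,-1 
--
0,0,0.024,0.162,0.06,0.02,-1,
0,0,0.048,0.327,0.121,0.04,-1,
0,0,0.072,0.495,0.183,0.061,-1,
0,0,0.097,0.664,0.246,0.082,-1,
0,0,0.122,0.834,0.309,0.103,-1 
--
0,0,0.025,0.182,-0.005,0.021,-1,
0,0,0.05,0.363,-0.01,0.042,-1,
0,0,0.074,0.541,-0.015,0.063,-1,
0,0,0.098,0.717,-0.02,0.083,-1,
0,0,0.122,0.89,-0.025,0.103,-1 
--
0,0,0.023,0.154,-0.067,0.02,-1,
0,0,0.045,0.303,-0.132,0.039,-1,
0,0,0.067,0.446,-0.194,0.057,-1,
0,0,0.087,0.582,-0.254,0.074,-1,
0,0,0.106,0.711,-0.31,0.09,-1 
--
0,0,0.018,0.097,-0.089,0.015,-1,
0,0,0.035,0.186,-0.172,0.03,-1,
0,0,0.05,0.268,-0.247,0.042,-1,
0,0,0.064,0.341,-0.314,0.054,-1,
0,0,0.076,0.404,-0.372,0.064,-1 
--
0,0,0.01,0.04,-0.061,0.008,-1,
0,0,0.017,0.072,-0.109,0.015,-1,
0,0,0.023,0.096,-0.144,0.02,-1,
0,0,0.027,0.11,-0.166,0.023,-1,
0,0,0.028,0.115,-0.173,0.024,-1 
--
[611.97170008 249.75767547 150.00123071]
```

Request:
arm_command(rows=[0,0,0.001,0.005,0.008,0.001,-1,0,0,0.005,0.019,0.03,0.004,-1,0,0,0.011,0.041,0.066,0.009,-1,0,0,0.019,0.072,0.115,0.016,-1,0,0,0.029,0.11,0.177,0.024,-1])

```text
t: 14.35
ee_pos: [438.8, -78.5, 193.0]
orientation: [-1.695, -2.645, -0.0]
ft_force: [-0.3, 0.2, -2.5]
width: 15.8
grasp_force: 30.0
```

Request:
arm_command(rows=[0,0,0.011,0.052,0.069,0.01,-1,0,0,0.025,0.111,0.148,0.022,-1,0,0,0.04,0.178,0.236,0.034,-1,0,0,0.057,0.251,0.333,0.049,-1,0,0,0.075,0.331,0.438,0.064,-1])

```text
t: 14.85
ee_pos: [459.6, -39.4, 187.8]
orientation: [-1.995, -2.427, -0.0]
ft_force: [-0.1, 0.6, -1.3]
width: 16.0
grasp_force: 30.0
```

Request:
arm_command(rows=[0,0,0.019,0.108,0.089,0.016,-1,0,0,0.039,0.223,0.184,0.033,-1,0,0,0.061,0.344,0.283,0.052,-1,0,0,0.083,0.47,0.386,0.07,-1,0,0,0.106,0.599,0.493,0.09,-1])

```text
t: 15.35
ee_pos: [488.9, 15.5, 180.5]
orientation: [-2.37, -2.062, -0.0]
ft_force: [-1.0, 0.4, -1.3]
width: 15.8
grasp_force: 30.0
```

Request:
arm_command(rows=[0,0,0.024,0.162,0.06,0.02,-1,0,0,0.048,0.327,0.121,0.04,-1,0,0,0.072,0.495,0.183,0.061,-1,0,0,0.097,0.664,0.246,0.082,-1,0,0,0.122,0.834,0.309,0.103,-1])

```text
t: 15.85
ee_pos: [522.5, 78.4, 172.2]
orientation: [-2.72, -1.572, -0.0]
ft_force: [-0.3, -0.8, -1.9]
width: 15.9
grasp_force: 30.0
```

Request:
arm_command(rows=[0,0,0.025,0.182,-0.005,0.021,-1,0,0,0.05,0.363,-0.01,0.042,-1,0,0,0.074,0.541,-0.015,0.063,-1,0,0,0.098,0.717,-0.02,0.083,-1,0,0,0.122,0.89,-0.025,0.103,-1])

```text
t: 16.35
ee_pos: [556.0, 141.3, 163.9]
orientation: [-2.969, -1.026, -0.0]
ft_force: [0.1, 0.0, -1.6]
width: 16.1
grasp_force: 30.0
```

Request:
arm_command(rows=[0,0,0.023,0.154,-0.067,0.02,-1,0,0,0.045,0.303,-0.132,0.039,-1,0,0,0.067,0.446,-0.194,0.057,-1,0,0,0.087,0.582,-0.254,0.074,-1,0,0,0.106,0.711,-0.31,0.09,-1])

```text
t: 16.85
ee_pos: [585.1, 196.0, 156.6]
orientation: [-3.098, -0.52, 0.0]
ft_force: [-0.0, 0.1, -2.3]
width: 16.2
grasp_force: 30.0
```

Request:
arm_command(rows=[0,0,0.018,0.097,-0.089,0.015,-1,0,0,0.035,0.186,-0.172,0.03,-1,0,0,0.05,0.268,-0.247,0.042,-1,0,0,0.064,0.341,-0.314,0.054,-1,0,0,0.076,0.404,-0.372,0.064,-1])

```text
t: 17.35
ee_pos: [605.7, 234.7, 151.4]
orientation: [-3.138, -0.149, 0.0]
ft_force: [0.1, 0.0, -1.7]
width: 16.0
grasp_force: 30.0
```

Request:
arm_command(rows=[0,0,0.01,0.04,-0.061,0.008,-1,0,0,0.017,0.072,-0.109,0.015,-1,0,0,0.023,0.096,-0.144,0.02,-1,0,0,0.027,0.11,-0.166,0.023,-1,0,0,0.028,0.115,-0.173,0.024,-1])

```text
t: 17.85
ee_pos: [613.1, 249.0, 149.9]
orientation: [3.142, 0.015, -0.0]
ft_force: [0.2, -0.2, -2.3]
width: 15.8
grasp_force: 30.0
```

```bash
python3 - <<'E'
from h import *
a,_=ctrl.get_image("side");b,_=ctrl.get_image("top")
f=lambda i,s:cv2.resize(i[s][:,:,::-1],(400,400))
cv2.imwrite("pics/s4.png",np.hstack([f(a,np.s_[330:450,240:360]),f(b,np.s_[225:315,385:475])]));st();orange("top")
E
```

```text
17.95 [613.1 248.8 149.9] [ 3.141  0.016 -0.   ] F [ 0.3 -0.3 -1.8] w 15.8 g 30.0 q [ 0.37  0.58  1.6  -0.    0.96  1.93]
top [420. 277.] 233 [ 519. -250.   27.] [ 498. -274.    7.] [ 549. -231.   40.]
```

View pics/s4.png

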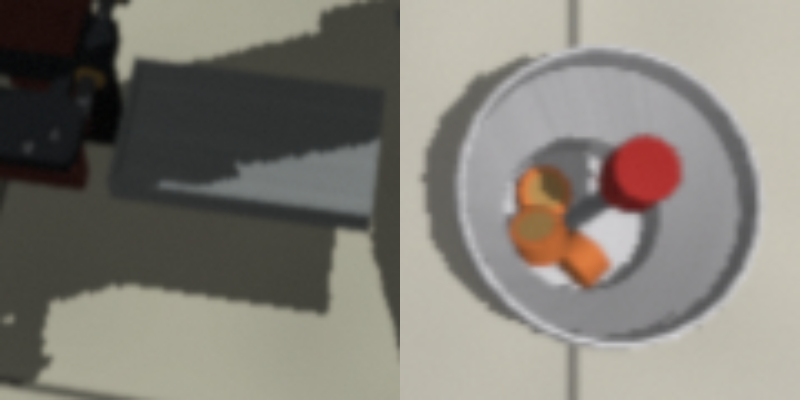

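The tray at left is empty, and the pot at right holds all three rollers, at (545,190), (540,230) and (585,258). Next I lower the tray.

Request:
arm_command(rows=[0,0,0,0,0,0.1,-1,0,0,0,0,0,0.3,-1,0,0,0,0,0,0.6,-1,0,0,0,0,0,0.85,-1,0,0,0,0,0,1,-1])

```text
t: 18.5
ee_pos: [611.6, 248.2, 66.9]
orientation: [3.14, 0.015, -0.005]
ft_force: [0.3, 0.1, -1.1]
width: 16.4
grasp_force: 30.0
```

Request:
arm_command(rows=[0,0,0,0,0,0.08,-1,0,0,0,0,0,0.14,-1,0,0,0,0,0,0.18,-1,0,0,0,0,0,0.22,-1,0,0,0,0,0,0.25,-1])

```text
t: 19.0
ee_pos: [613.4, 249.0, 50.4]
orientation: [-3.141, -0.016, -0.001]
ft_force: [0.0, -0.5, -1.4]
width: 15.8
grasp_force: 30.0
```

```bash
python3 - <<'E'
from h import *
st()
p,d=ctrl.get_image("side");W=cloud("side",d)
m=(W[...,0]>460)&(W[...,0]<590)&(abs(W[...,1]-249)<25)&(W[...,2]<40);q=W[m]
print([np.median(q[abs(q[:,0]-a)<12][:,2]).round(1) for a in(475,500,525,550,575)])
E
```

```text
19.0 [613.4 249.   50.4] [-3.141e+00 -1.600e-02 -1.000e-03] F [ 0.  -0.5 -1.4] w 15.8 g 30.0 q [ 0.37  0.72  1.63 -0.    0.79  1.93]
[np.float64(6.6), np.float64(6.5), np.float64(6.7), np.float64(6.7), np.float64(6.8)]
```

Request:
arm_command(rows=[0,0,0,0,0,0.015,-1,0,0,0,0,0,0.03,-1,0,0,0,0,0,0.03,-1])

```text
t: 19.35
ee_pos: [613.3, 249.0, 47.9]
orientation: [-3.141, -0.015, -0.001]
ft_force: [0.1, 1.1, 0.4]
width: 15.5
grasp_force: 30.0
```

Request:
arm_command(rows=[0,0,0,0,0,0.01,-1,0,0,0,0,0,0.015,-1,0,0,0,0,0,0.015,-1])

```text
t: 19.65
ee_pos: [613.3, 249.0, 47.7]
orientation: [-3.141, -0.016, -0.001]
ft_force: [-3.1, -1.3, 8.4]
width: 15.6
grasp_force: 30.0
```

Request:
arm_command(rows=[0,0,0,0,0,-0.01,-1,0,0,0,0,0,-0.01,0.4,0,0,0,0,0,-0.01,0.4,0,0,0,0,0,-0.01,0.4,0,0,0,0,0,-0.01,0.4])

```text
t: 20.15
ee_pos: [613.1, 248.9, 47.0]
orientation: [3.142, 0.016, -0.0]
ft_force: [-0.5, 0.2, 0.7]
width: 44.2
grasp_force: 0.0
```

Request:
arm_command(rows=[0,0,0,0,0,0,0.4,0,0,0,0,0,0,0.4,0,0,0,0,0,-0.1,0.4,0,0,0,0,0,-0.5,0.4,0,0,0,0,0,-1,0.4])

```text
t: 20.65
ee_pos: [611.8, 248.4, 126.7]
orientation: [3.14, 0.016, -0.006]
ft_force: [0.9, 0.0, -0.3]
width: 61.3
grasp_force: 0.0
```

Request:
arm_command(rows=[0,0,0,0,0,-0.5,0.4,0,0,0,0,0,-1,0.4,0,0,0,0,0,-1,0.4])

```text
t: 20.95
ee_pos: [616.4, 250.1, 214.4]
orientation: [-3.138, -0.016, -0.017]
ft_force: [1.1, -1.2, 0.2]
width: 61.5
grasp_force: 0.0
```

```bash
python3 - <<'E'
from h import *
e=hop(7,[527.3,-261.3,195],down(63.6),.4)
d=ctrl.get_image("side")[1];W=cloud("side",d)
m=(W[...,0]>460)&(W[...,0]<590)&(abs(W[...,1]-249)<25)&(W[...,2]<40);q=W[m]
print([np.median(q[abs(q[:,0]-a)<12][:,2]).round(1) for a in(475,500,525,550,575)])
E
```

```text
20.95 [616.4 250.1 214.4] [-3.138 -0.016 -0.017] F [ 1.1 -1.2  0.2] w 61.5 g 0.0 q [ 0.37  0.51  1.56 -0.    1.06  1.93]
0,0,-0.05,-0.17,0.91,0.03,0.4
0,0,-0.05,-0.31,0.88,0.03,0.4
0,0,-0.05,-0.44,0.81,0.03,0.4
0,0,-0.05,-0.56,0.74,0.03,0.4
0,0,-0.05,-0.68,0.64,0.03,0.4
0,0,-0.05,-0.76,0.52,0.03,0.4
0.002,-0.003,-0.05,-0.836,0.402,0.025,0.4
[np.float64(4.1), np.float64(4.3), np.float64(4.0), np.float64(4.3), np.float64(4.3)]
```

Request:
arm_command(rows=[0,0,-0.05,-0.17,0.91,0.03,0.4,0,0,-0.05,-0.17,0.91,0.03,0.4])

```text
t: 21.2
ee_pos: [598.4, 173.9, 203.4]
orientation: [3.129, 0.27, -0.005]
ft_force: [-1.0, -0.4, 0.4]
width: 61.4
grasp_force: 0.0
```

Request:
arm_command(rows=[0,0,-0.05,-0.31,0.88,0.03,0.4,0,0,-0.05,-0.31,0.88,0.03,0.4])

```text
t: 21.4
ee_pos: [585.5, 99.8, 200.8]
orientation: [3.099, 0.513, -0.005]
ft_force: [0.2, 0.8, -0.7]
width: 61.5
grasp_force: 0.0
```

Request:
arm_command(rows=[0,0,-0.05,-0.44,0.81,0.03,0.4,0,0,-0.05,-0.44,0.81,0.03,0.4])

```text
t: 21.6
ee_pos: [572.8, 27.3, 198.5]
orientation: [-3.05, -0.754, 0.005]
ft_force: [0.5, 1.0, 0.4]
width: 61.2
grasp_force: 0.0
```

Request:
arm_command(rows=[0,0,-0.05,-0.56,0.74,0.03,0.4,0,0,-0.05,-0.56,0.74,0.03,0.4])

```text
t: 21.8
ee_pos: [560.7, -45.6, 196.2]
orientation: [-2.981, -0.99, 0.004]
ft_force: [0.3, -0.1, 0.2]
width: 61.4
grasp_force: 0.0
```

Request:
arm_command(rows=[0,0,-0.05,-0.68,0.64,0.03,0.4,0,0,-0.05,-0.68,0.64,0.03,0.4])

```text
t: 22.0
ee_pos: [547.6, -119.0, 193.9]
orientation: [-2.893, -1.221, 0.003]
ft_force: [-0.3, 0.0, -0.6]
width: 61.6
grasp_force: 0.0
```

Request:
arm_command(rows=[0,0,-0.05,-0.76,0.52,0.03,0.4,0,0,-0.05,-0.76,0.52,0.03,0.4])

```text
t: 22.2
ee_pos: [534.8, -191.6, 191.5]
orientation: [-2.789, -1.444, 0.003]
ft_force: [0.4, 0.6, 1.1]
width: 61.5
grasp_force: 0.0
```

Request:
arm_command(rows=[0,0,-0.05,-0.836,0.402,0.025,0.4,0,0,-0.05,-0.836,0.402,0.025,0.4,0,0,-0.05,-0.836,0.402,0.025,0.4,0,0,-0.05,-0.836,0.402,0.025,0.4])

```text
t: 22.6
ee_pos: [522.9, -262.5, 189.7]
orientation: [-2.67, -1.651, 0.001]
ft_force: [-0.3, 0.4, -0.3]
width: 61.3
grasp_force: 0.0
```

```bash
python3 - <<'E'
from h import *
e=hop(1,[527.3,-261.3,131],down(63.6),.4)
for n in("side","top"):
    p,d=ctrl.get_image(n);W=cloud(n,d);p=p.astype(int);m=(p[...,0]>80)&(p[...,1]<60)&(p[...,2]<60)&(np.hypot(W[...,0]-527,W[...,1]+261)<40)&(abs(W[...,2]-131)<30)
    if m.sum(): k=W[m];print(n,len(k),k.min(0).round(),k.max(0).round())
E
```

```text
22.6 [ 522.9 -262.5  189.7] [-2.670e+00 -1.651e+00  1.000e-03] F [-0.3  0.4 -0.3] w 61.3 g 0.0 q [-0.49  0.43  1.76  0.    0.96 -0.02]
-0.001,0,-0.001,0.038,0.044,0.733,0.4
side 3 [ 520. -274.  147.] [ 532. -270.  148.]
```

Request:
arm_command(rows=[0,0,0,0.04,0.044,0.2,0.4,0,0,0,0.04,0.044,0.45,0.4,0,0,0,0.04,0.044,0.65,0.4,0,0,0,0.04,0.044,0.73,0.4,0,0,0,0.04,0.044,0.73,0.4])

```text
t: 23.2
ee_pos: [527.9, -260.2, 130.8]
orientation: [-2.668, -1.655, 0.002]
ft_force: [-0.3, -0.1, 0.2]
width: 61.3
grasp_force: 0.0
```

Request:
arm_command(rows=[0,0,0,0,0,0,-1,0,0,0,0,0,0,-1,0,0,0,0,0,0,-1,0,0,0,0,0,0,-1,0,0,0,0,0,0,-1])

```text
t: 23.7
ee_pos: [528.4, -261.5, 132.8]
orientation: [2.67, 1.654, 0.0]
ft_force: [-1.1, -0.6, 2.5]
width: 27.6
grasp_force: 30.0
```

Request:
arm_command(rows=[0,0,0,0,0,0,-1,0,0,0,0,0,0,-1])

```text
t: 23.9
ee_pos: [528.5, -261.5, 132.8]
orientation: [2.67, 1.654, 0.0]
ft_force: [-1.2, -0.2, 4.5]
width: 27.2
grasp_force: 30.0
```

```bash
python3 - <<'E'
from h import *
p,r=st()
a=[528.5,-261.5,255]
plan([(15,line(p,a),slerp(r,r),-1),(25,line(a,[574.5,-33.2,255]),slerp(r,r),-1)],start=(p,r))
E
```

```text
23.9 [ 528.5 -261.5  132.8] [2.67  1.654 0.   ] F [-1.2 -0.2  4.5] w 27.2 g 30.0 q [-0.48  0.51  1.78  0.    0.85 -0.02]
0,0,0,0,0,-0.019,-1,
0,0,0,0,0,-0.074,-1,
0,0,0,0,0,-0.159,-1,
0,0,0,0,0,-0.268,-1,
0,0,0,0,0,-0.396,-1 
--
0,0,0,0,0,-0.142,-1,
0,0,0,0,0.001,-0.292,-1,
0,0,0,0,0.001,-0.444,-1,
0,0,0,0,0.001,-0.594,-1,
0,0,0,0,0.001,-0.736,-1 
--
0,0,0,0,0,-0.128,-1,
0,0,0,0,0,-0.237,-1,
0,0,0,0,0,-0.321,-1,
0,0,0,0,0,-0.376,-1,
0,0,0,0,0,-0.396,-1 
--
0,0,0,0.013,-0.003,0,-1,
0,0,0,0.051,-0.014,0,-1,
0,0,0,0.112,-0.03,0,-1,
0,0,0,0.193,-0.052,0,-1,
0,0,0,0.292,-0.078,0,-1 
--
0,0,0,0.116,-0.032,0,-1,
0,0,0,0.246,-0.066,0,-1,
0,0,0,0.387,-0.104,0,-1,
0,0,0,0.539,-0.145,0,-1,
0,0,0,0.697,-0.188,0,-1 
--
0,0,0,0.165,-0.044,0,-1,
0,0,0,0.332,-0.089,0,-1,
0,0,0,0.501,-0.134,0,-1,
0,0,0,0.668,-0.179,0,-1,
0,0,0,0.833,-0.224,0,-1 
--
0,0,0,0.158,-0.042,0,-1,
0,0,0,0.31,-0.083,0,-1,
0,0,0,0.451,-0.121,0,-1,
0,0,0,0.581,-0.156,0,-1,
0,0,0,0.697,-0.187,0,-1 
--
0,0,0,0.099,-0.027,0,-1,
0,0,0,0.18,-0.049,0,-1,
0,0,0,0.241,-0.065,0,-1,
0,0,0,0.279,-0.075,0,-1,
0,0,0,0.292,-0.079,0,-1 
--
```

Request:
arm_command(rows=[0,0,0,0,0,-0.02,-1,0,0,0,0,0,-0.07,-1,0,0,0,0,0,-0.16,-1,0,0,0,0,0,-0.27,-1,0,0,0,0,0,-0.4,-1])

```text
t: 24.4
ee_pos: [528.3, -261.3, 165.0]
orientation: [-2.67, -1.655, 0.0]
ft_force: [-0.9, -0.5, -3.0]
width: 27.9
grasp_force: 30.0
```

Request:
arm_command(rows=[0,0,0,0,0,-0.14,-1,0,0,0,0,0,-0.29,-1,0,0,0,0,0,-0.44,-1,0,0,0,0,0,-0.59,-1,0,0,0,0,0,-0.74,-1])

```text
t: 24.9
ee_pos: [528.4, -261.4, 224.8]
orientation: [2.67, 1.654, 0.0]
ft_force: [0.8, -0.5, -3.4]
width: 27.4
grasp_force: 30.0
```

Request:
arm_command(rows=[0,0,0,0,0,-0.13,-1,0,0,0,0,0,-0.24,-1,0,0,0,0,0,-0.32,-1,0,0,0,0,0,-0.38,-1,0,0,0,0,0,-0.4,-1])

```text
t: 25.4
ee_pos: [528.4, -261.4, 256.0]
orientation: [2.67, 1.655, 0.0]
ft_force: [-0.0, -0.0, -3.4]
width: 27.4
grasp_force: 30.0
```

Request:
arm_command(rows=[0,0,0,0.013,-0.003,0,-1,0,0,0,0.051,-0.014,0,-1,0,0,0,0.112,-0.03,0,-1,0,0,0,0.193,-0.052,0,-1,0,0,0,0.292,-0.078,0,-1])

```text
t: 25.9
ee_pos: [533.2, -237.0, 255.4]
orientation: [-2.67, -1.654, 0.0]
ft_force: [-0.6, -0.6, -3.6]
width: 27.2
grasp_force: 30.0
```

Request:
arm_command(rows=[0,0,0,0.116,-0.032,0,-1,0,0,0,0.246,-0.066,0,-1,0,0,0,0.387,-0.104,0,-1,0,0,0,0.539,-0.145,0,-1,0,0,0,0.697,-0.188,0,-1])

```text
t: 26.4
ee_pos: [544.7, -179.9, 255.6]
orientation: [2.67, 1.655, 0.0]
ft_force: [-0.5, -0.2, -3.8]
width: 27.1
grasp_force: 30.0
```

Request:
arm_command(rows=[0,0,0,0.165,-0.044,0,-1,0,0,0,0.332,-0.089,0,-1,0,0,0,0.501,-0.134,0,-1,0,0,0,0.668,-0.179,0,-1,0,0,0,0.833,-0.224,0,-1])

```text
t: 26.9
ee_pos: [558.3, -112.2, 255.6]
orientation: [-2.67, -1.655, -0.0]
ft_force: [0.6, 0.2, -3.8]
width: 27.7
grasp_force: 30.0
```

Request:
arm_command(rows=[0,0,0,0.158,-0.042,0,-1,0,0,0,0.31,-0.083,0,-1,0,0,0,0.451,-0.121,0,-1,0,0,0,0.581,-0.156,0,-1,0,0,0,0.697,-0.187,0,-1])

```text
t: 27.4
ee_pos: [569.7, -55.9, 255.6]
orientation: [2.67, 1.655, -0.0]
ft_force: [-0.1, 0.1, -3.8]
width: 27.8
grasp_force: 30.0
```

Request:
arm_command(rows=[0,0,0,0.1,-0.027,0,-1,0,0,0,0.18,-0.049,0,-1,0,0,0,0.24,-0.065,0,-1,0,0,0,0.28,-0.075,0,-1,0,0,0,0.292,-0.079,0,-1])

```text
t: 27.9
ee_pos: [574.4, -32.9, 255.5]
orientation: [2.67, 1.655, -0.0]
ft_force: [-0.5, 0.0, -2.5]
width: 27.4
grasp_force: 30.0
```

```bash
python3 - <<'E'
from h import *
st()
for n in("side","top"):
    p,d=ctrl.get_image(n);W=cloud(n,d);cv2.imwrite(f"pics/{n}5.png",p[:,:,::-1]);np.save(f"{n}5.npy",d)
    rr=np.hypot(W[...,0]-573,W[...,1]+33); q=W[(abs(W[...,2]-205)<7)&(rr<85)&(rr>52)]
    z0=np.percentile(q[:,2],90)
    if len(q)>20:
        for _ in range(3):
            c,r=circ(q[:,0],q[:,1]); e=np.hypot(*(q[:,:2]-c).T)-64.5; q=q[abs(e)<6]
        # plane tilt
        A=np.linalg.lstsq(np.c_[q[:,:2]-c,np.ones(len(q))],q[:,2],rcond=None)[0]
        print(n,len(q),c.round(1),r.round(1),q[:,2].max().round(1),A.round(3))
a=cv2.imread("pics/side5.png")[140:320,240:400];cv2.imwrite("pics/s5.png",cv2.resize(a,None,fx=3,fy=3))
E
```

```text
27.9 [574.4 -32.9 255.5] [ 2.67   1.655 -0.   ] F [-0.5  0.  -2.5] w 27.4 g 30.0 q [-0.08  0.33  1.73 -0.    1.08  0.38]
side 590 [572.6 -31.9] 63.8 211.5 [-1.00000e-03 -1.00000e-03  2.04972e+02]Traceback (most recent call last):
  File "<stdin>", line 6, in <module>
    return _quantile_unchecked(
        a, q, axis, out, overwrite_input, method, keepdims, weights)
    return _ureduce(a,
                    func=_quantile_ureduce_func,
    ...<5 lines>...
                    overwrite_input=overwrite_input,
                    method=method)
    r = func(a, **kwargs)
    result = _quantile(arr,
                       quantiles=q,
    ...<2 lines>...
                       out=out,
                       weights=wgt)
    slices_having_nans = np.isnan(arr[-1, ...])
                                  ~~~^^^^^^^^^
IndexError: index -1 is out of bounds for axis 0 with size 0
```

The rim fit from the side camera puts the pot level and about 1.5 mm off the ring's centre. I correct that and go down.

Request:
arm_command(rows=[0,0,0,-0.009,0.018,0.03,-1,0,0,0,-0.009,0.018,0.12,-1,0,0,0,-0.009,0.018,0.25,-1,0,0,0,-0.009,0.018,0.37,-1,0,0,0,-0.009,0.018,0.48,-1])

```text
t: 28.5
ee_pos: [574.8, -34.4, 215.8]
orientation: [-2.67, -1.654, 0.002]
ft_force: [0.0, -0.1, -3.2]
width: 27.1
grasp_force: 30.0
```

Request:
arm_command(rows=[0,0,0,0,0,0.08,-1,0,0,0,0,0,0.14,-1,0,0,0,0,0,0.18,-1,0,0,0,0,0,0.2,-1,0,0,0,0,0,0.2,-1])

```text
t: 29.0
ee_pos: [575.3, -34.3, 201.1]
orientation: [2.67, 1.655, 0.0]
ft_force: [0.4, 0.1, -3.7]
width: 27.5
grasp_force: 30.0
```

Request:
arm_command(rows=[0,0,0,0,0,0.03,-1,0,0,0,0,0,0.06,-1,0,0,0,0,0,0.08,-1,0,0,0,0,0,0.08,-1])

```text
t: 29.4
ee_pos: [575.6, -34.1, 195.2]
orientation: [2.67, 1.655, 0.001]
ft_force: [-0.3, 3.1, 3.4]
width: 27.7
grasp_force: 30.0
```

Request:
arm_command(rows=[0,0,0,0,0,0.03,-1,0,0,0,0,0,0.06,-1,0,0,0,0,0,0.09,-1,0,0,0,0,0,0.12,-1,0,0,0,0,0,0.12,-1])

```text
t: 29.9
ee_pos: [575.6, -34.1, 185.5]
orientation: [2.67, 1.655, 0.001]
ft_force: [-0.5, 4.0, 8.6]
width: 27.5
grasp_force: 30.0
```

```bash
cat >> h.py <<'E'
def ring():
    st()
    p,d=ctrl.get_image("side");W=cloud("side",d);H=cv2.cvtColor(p,cv2.COLOR_RGB2HSV)
    rr=np.hypot(W[...,0]-573.7,W[...,1]+33)
    y=W[(H[...,0]>18)&(H[...,0]<32)&(H[...,1]>140)&(rr>47)&(rr<56)&(W[...,2]>60)&(W[...,2]<110)&(d>0)]
    A=np.linalg.lstsq(np.c_[y[:,:2]-[573.7,-33],np.ones(len(y))],y[:,2],rcond=None)[0]
    print("ring",len(y),np.median(y[:,2]).round(1),A.round(3))
    q=W[(rr>58)&(rr<72)&(W[...,2]>120)&(W[...,2]<165)];A=np.linalg.lstsq(np.c_[q[:,:2]-[573.7,-33],np.ones(len(q))],q[:,2],rcond=None)[0]
    print("rim",len(q),np.median(q[:,2]).round(1),A.round(3))
    cv2.imwrite("pics/ring.png",cv2.resize(p[140:320,240:400,::-1],None,fx=3,fy=3))
E
python3 -c "
from h import *
ring()"
```

```text
29.9 [575.6 -34.1 185.5] [2.670e+00 1.655e+00 1.000e-03] F [-0.5  4.   8.6] w 27.5 g 30.0 q [-0.08  0.42  1.78  0.    0.94  0.38]
ring 199 87.5 [2.0000e-03 7.0000e-03 8.7303e+01]
rim 720 132.1 [4.00000e-03 5.00000e-03 1.31433e+02]
```

Request:
arm_command(rows=[0,0,0,0,0,0.02,-1,0,0,0,0,0,0.04,-1,0,0,0,0,0,0.05,-1,0,0,0,0,0,0.05,-1,0,0,0,0,0,0.05,-1])

```text
t: 30.45
ee_pos: [575.7, -34.0, 182.0]
orientation: [2.67, 1.655, 0.002]
ft_force: [-2.5, 4.2, 9.5]
width: 27.4
grasp_force: 30.0
```

```bash
python3 -c "
from h import *
ring()"
```

```text
30.45 [575.7 -34.  182. ] [2.670e+00 1.655e+00 2.000e-03] F [-2.5  4.2  9.5] w 27.4 g 30.0 q [-0.08  0.43  1.78  0.    0.93  0.38]
ring 205 84.0 [ 0.    -0.    84.073]
rim 621 130.2 [0.00000e+00 6.00000e-03 1.29425e+02]
```

View pics/ring.png

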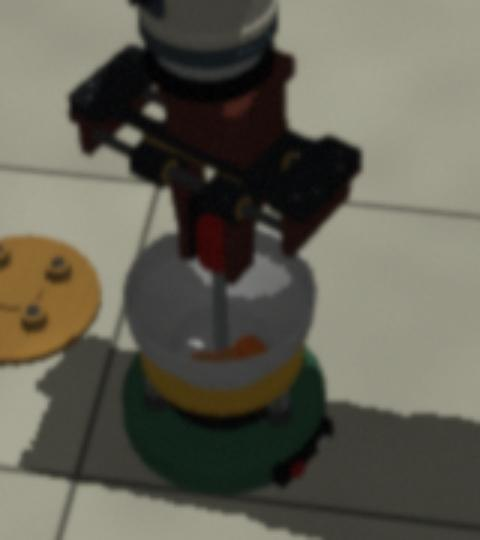

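The pot is upright and seated in the yellow ring, with rollers visible at (240,348). The ring is about 16–17 mm down, so I press a little more.

Request:
arm_command(rows=[0,0,0,0,0,0.015,-1,0,0,0,0,0,0.025,-1,0,0,0,0,0,0.025,-1,0,0,0,0,0,0.025,-1])

```text
t: 30.9
ee_pos: [575.7, -33.9, 180.1]
orientation: [2.67, 1.654, 0.002]
ft_force: [-3.1, 4.9, 11.3]
width: 27.4
grasp_force: 30.0
```

```bash
python3 -c "
from h import *
ring()"
```

```text
30.9 [575.7 -33.9 180.1] [2.670e+00 1.654e+00 2.000e-03] F [-3.1  4.9 11.3] w 27.4 g 30.0 q [-0.08  0.43  1.78  0.    0.93  0.38]
ring 205 82.3 [3.000e-03 3.000e-03 8.212e+01]
rim 558 129.2 [-0.00000e+00  2.00000e-03  1.28514e+02]
```

```bash
python3 -c "
from h import *
ctrl.close_job();st()"
```

```text
the job is handed in; nothing more can be done
the job is handed in; nothing more can be done
```

The job is handed in: all three rollers are in the pot, the empty tray is flat on the bench, and the gripper is still holding the pot upright in the yellow ring, about 18–19 mm down of its 20 mm travel, at about 31 s of the 69 s allowed.

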